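# Swap the open casting tray

### The arm

A 6-joint arm with a two-finger parallel gripper is mounted at the origin on the work surface. World frame = base frame: x ahead of the robot, y to its left, z up, the work surface at z = 0. Lengths are in m, angles in rad, forces in N, time in s.
With the tool pointing down it reaches from about 0.2 to 0.875 m from the base axis. Payload 3.4 kg.
Tool frame: the origin (TCP) lies between the finger pads; the fingertips stand 25 mm ahead of it and the grasp point (between the pads) lies 6 mm ahead of it (r.nose_length is the z of the fingertips in the tool frame, in m); z points along the fingers, x is the direction in which the jaws open and shut, and the axes are right-handed (so a half turn about z gives the same grasp; the last joint's range is limited). The gripper opens to 94 mm and grips with 3 to 60 N. Pads are 16 mm wide; open, the fingers measure 119 mm over their backs; the gripper's body (75 mm by 177 mm) begins 78 mm behind the grasp point.
Start: joints at [-1.462, 0.276, 1.505, -0, 1.361, -0.121], TCP at [0.131, -0.56, 0.202] pointing down, gripper open.
Joint ranges: [-2.89, 2.89], [-0.75, 2.08], [0.22, 2.7], [-1.18, 4.32], [0.11, 2.71], [-2.7, 2.7]. Speed limits (rad/s): [2.57, 2.57, 3.14, 3.14, 3.14, 3.14].

### API

Orientations are given as a unit quaternion [w, x, y, z].
In Python, from plant import r, gripper_to, inverse_kinematics, vision, models, telemetry gives the robot as it stands. Calls block until the motion is done:
- r.move_to(position, orientation): joint-space move of the TCP to a pose.
- r.move_l(position, rot=None, vel=0.15, guard=None): straight line of the TCP; rot=None keeps the orientation; vel is the mean speed in m/s. With guard (N) it stops when the force on the tool has changed by that much, and returns True; else False.
- r.movej(angles): joint-space move.
- gripper_to(opening, f_grip=None): finger opening in m; f_grip is the grip in N (None keeps the last); returns when the fingers have stopped.
- r.hold(seconds).
- inverse_kinematics(position, orientation): joint angles nearest the present ones, or None.
- vision.snapshot(name): name is "side" or "top" or "wrist"; returns the picture (400x640x3 uint8, red, green, blue); there is no depth.
- vision.get_calibration(name): a dict with "fx", "fy", "cx", "cy" (pixels), "D" ([k1, k2, p1, p2, k3] as OpenCV has them; the pictures are not rectified), "position" and "orientation" of the camera in the world. Camera axes: x right, y down, z forward; pixel columns grow to the right and rows downward; lengths in m; the calibration is good to about 2 mm. A picture is of the moment at which its call begins: read the wrist's pose just before it. get_calibration takes no time and is no camera call; for the wrist camera it gives the pose at the moment of the call.
A pose or a line that the arm cannot do raises r.PlanningError and nothing moves.
- r.sign_off(): hands the job in, once; it reports no verdict.
Trained networks look in the newest picture that a camera, given by its name, has taken for a name from the list of things; names that differ only in an ending like _2 or _b are one class to them, and where a whole thing is asked for, a point or a joint stands for the part that bears it (a point fixed in the world has none). Each returns a list of dicts, best first, with "score" (0 to 1); they miss things now and then, are a little off and sometimes report something else, mostly with a low value. They report only what shows in the picture. A call takes as long as a camera call.
- models.boxes_of(thing, camera): "at" ([x, y, z] in m, in world coordinates, good to about 4 mm: the middle of the surface that is visible of it).
- models.regions_of(thing, camera): "pixels" (400x640 bool, what is visible of it).
- models.mark_of(thing, camera): "at" ([x, y, z] in m, in world coordinates, good to about 4 mm: a listed point, or the origin of a listed thing).
Readings, each from a call of its own:
- telemetry.current_t(): time.
- telemetry.current_joints(): joint angles.
- telemetry.current_dq(): joint speeds.
- telemetry.current_joint_efforts(): joint torques, N m.
- telemetry.current_ee_pos(): TCP position.
- telemetry.current_tool_rot(): TCP orientation.
- telemetry.current_wrist_force(): force on the tool from outside, world axes, zero at the start.
- telemetry.current_torque(): the same for the moment, N m.
- telemetry.current_opening(): finger opening in m.
Only numpy, scipy, OpenCV 4.12 (cv2) and the standard library are available. Lean on these libraries where they do the work, as an engineer would, in place of code of your own. Each camera call takes 0.05 s, during which the arm holds its last target. There are 200 camera calls.

### The job

Two small trays slide in plywood units on the bench: push the one holding the solder spool fully home, and only then hook a fingertip behind the lip of the one holding the steel bowl of castings and draw it all the way out to its stop. Move the trays gently by their lips, without pinching them; never touch the bowl or the spool, which ride along upright in their trays, and leave everything else on the bench where it is. Leave the spool tray home and the bowl tray out.

Things in the scene. Friction and masses are not known exactly. Their poses are not given: they have to be found in the camera images.
- cast_unit: Unit whose tray holds the steel bowl of castings. Sizes in mm. Fixed plywood box 200 deep (x) x 136 wide (y) x 62 high; place and yaw vary. Origin at the centre of its underside; open front faces its own -x, towards the robot. A clear dust cover closes the top (58 to 62 high). The tray slides along the unit's x axis; its floor is 15 above the bench.
- cast_tray (a joint): Travel of the tray with the bowl, m. 0 = fully home, tray's cross wall flush with the unit's front edge; grows as the tray comes out towards the unit's -x; 0.110 = all the way out, at its stop. Stays where it is left; about 1.5 N of friction, tray 0.35 kg, no spring, no latch. Starts nearly home (0 to 0.015).
- cast_lip (a point): Top middle of the tray lip's inner face (towards the unit), 44 mm above the bench; at 0 travel 142 mm in front of the unit's origin (its -x). Lip: upright aluminium strip 116 wide, 5 thick, from 10 to 44 above the bench. Behind it an empty finger well, 42 along the travel, full width, floor 15 above the bench, ends at the tray's cross wall (top 37 high). Free space in front.
- spool_unit: Unit whose tray holds the spool of solder wire. Sizes in mm. Fixed plywood box 200 deep (x) x 136 wide (y) x 62 high; place and yaw vary. Origin at the centre of its underside; open front faces its own -x, towards the robot. A clear dust cover closes the top (58 to 62 high). The tray slides along the unit's x axis; its floor is 15 above the bench.
- spool_tray (a joint): Travel of the tray with the spool, m. 0 = fully home, tray's cross wall flush with the unit's front edge; grows as the tray comes out towards the unit's -x; 0.110 = all the way out, at its stop. Stays where it is left; about 1.5 N of friction, tray 0.35 kg, no spring, no latch. Starts standing out (0.055 to 0.095).
- spool_lip (a point): Top middle of the tray lip's inner face (towards the unit), 44 mm above the bench; at 0 travel 142 mm in front of the unit's origin (its -x). Lip: upright aluminium strip 116 wide, 5 thick, from 10 to 44 above the bench. Behind it an empty finger well, 42 along the travel, full width, floor 15 above the bench, ends at the tray's cross wall (top 37 high). Free space in front.
- bowl: Loose steel bowl heaped with small grey castings, 84 across, 28 high, standing on the floor of its tray's compartment (15 mm above the bench) behind the cross wall, at first under the clear cover. Origin at the centre of its underside.
- spool: Loose upright spool of solder wire with green flanges, 54 across, 36 high, standing in the other tray's compartment (15 mm above the bench). Origin at the centre of its underside.
- jar: Bystander: amber glass jar with red cap, 42 across, 65 high, standing between the two tray units. Origin at the centre of its underside.
- hammer: Bystander: hammer about 240 long, lying on the bench to the left, clear of the trays.
- block: Bystander: steel bench block 90 x 90 x 25, on the right. Origin at the centre of its underside.
- screwdriver: Bystander: screwdriver about 170 long, lying on the right.
- dish: Bystander: white ceramic dish 90 across, 22 high, on the left. Origin at the centre of its underside.
- ingot: Bystander: aluminium bar 130 x 50 x 40, lying behind between the units. Origin at the centre of its underside.

How it is judged:
By the outcome, as a careful person would: the job done as asked, in the order asked, and still so for the second after the job is handed in, with the robot touching nothing.
It also fails if it takes over 51 s, if anything falls off the work surface, if the arm or the gripper's body presses on something with over 40 N, if the wrist force passes 120 N, or if a joint passes its speed limit or range.

## Working session

There is one attempt and no reset: what is moved stays moved. The work goes in short steps, each a Python script; the robot and the scene stay as the last script left them, time stands still between calls to the robot, and variables do not carry over. Pictures are saved under pics/ and viewed, about 8 in all and at most 12, crops included, and the job is handed in when it is done.

```bash
mkdir -p pics; ls
python3 - <<'E'
from plant import r, vision, models, telemetry
import cv2, numpy as np
for c in ["top","side"]:
    im=vision.snapshot(c); cv2.imwrite(f"pics/{c}0.png",im[:,:,::-1])
    for n in ["cast_unit","spool_unit","cast_lip","spool_lip","bowl","spool","jar","cast_tray","spool_tray","block","ingot","dish"]:
        for k,f in [("mark",models.mark_of),("box",models.boxes_of)]:
            try: print(c,n,k,[(np.round(d["at"],3).tolist(),round(d["score"],2)) for d in f(n,c)[:3]])
            except Exception as e: print(c,n,k,"ERR",str(e)[:80])
print(telemetry.current_t(), telemetry.current_tool_rot(), r.nose_length)
E
```

```text
pics
top cast_unit mark [([0.711, 0.205, -0.003], 0.83), ([0.65, -0.424, 0.003], 0.34)]
top cast_unit box [([0.682, 0.201, 0.058], 0.67)]
top spool_unit mark [([0.707, -0.207, -0.003], 0.63)]
top spool_unit box [([0.65, -0.198, 0.058], 0.79)]
top cast_lip mark [([0.562, 0.216, 0.044], 0.85)]
top cast_lip box [([0.589, 0.213, 0.017], 0.6)]
top spool_lip mark [([0.491, -0.174, 0.042], 0.9)]
top spool_lip box [([0.544, -0.181, 0.014], 0.87)]
top bowl mark []
top bowl box []
top spool mark [([0.463, 0.461, -0.001], 0.66), ([0.632, -0.206, 0.009], 0.36)]
top spool box []
top jar mark [([0.564, 0.006, 0.004], 0.66)]
top jar box [([0.559, 0.007, 0.066], 0.57)]
top cast_tray mark ERR it knows: block, bowl, cast_lip, cast_unit, dish, hammer, ingot, jar, screwdrive
top cast_tray box [([0.589, 0.213, 0.016], 0.94), ([0.683, 0.203, 0.059], 0.55)]
top spool_tray mark ERR it knows: block, bowl, cast_lip, cast_unit, dish, hammer, ingot, jar, screwdrive
top spool_tray box [([0.548, -0.181, 0.014], 0.9), ([0.682, 0.199, 0.062], 0.53), ([0.618, -0.426, 0.025], 0.37)]
top block mark [([0.424, -0.458, 0
[... 1094 characters left out ...]
0.558, 0.02, 0.039], 0.86)]
side cast_tray mark ERR it knows: block, bowl, cast_lip, cast_unit, dish, hammer, ingot, jar, screwdrive
side cast_tray box [([0.6, 0.216, 0.019], 0.76)]
side spool_tray mark ERR it knows: block, bowl, cast_lip, cast_unit, dish, hammer, ingot, jar, screwdrive
side spool_tray box [([0.547, -0.183, 0.023], 0.69)]
side block mark [([0.421, -0.461, -0.002], 0.69)]
side block box [([0.42, -0.429, 0.024], 0.71)]
side ingot mark [([0.766, 0.004, 0.002], 0.56)]
side ingot box [([0.757, 0.026, 0.034], 0.9)]
side dish mark [([0.652, 0.408, 0.001], 0.87)]
side dish box [([0.659, 0.407, 0.016], 0.62)]
2.3 [ 2.85620491e-05  7.83514582e-01 -6.21373395e-01  6.43213146e-05] 0.025
```

View pics/top0.png

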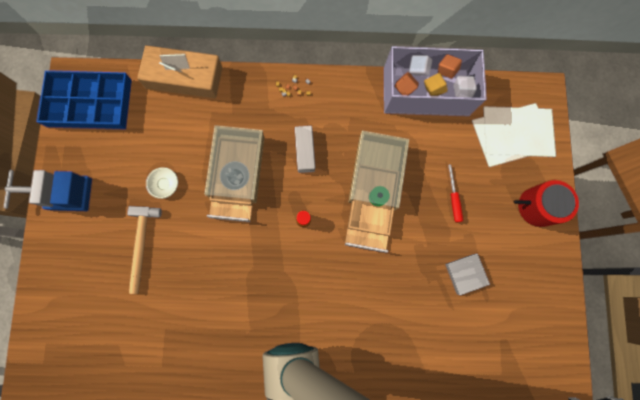

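View pics/side0.png

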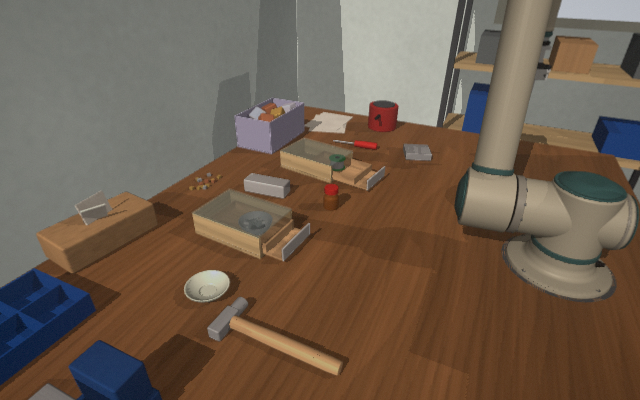

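The pictures agree with the networks. The bowl is in the left unit (top image about 235,175; lip about 230,217), and the spool is in the right unit (about 379,196; lip about 368,246). I'll close the jaws, approach the spool lip from the front and take a look from close by.

```bash
cat > h.py <<'E'
from plant import r, gripper_to, vision, models, telemetry
import cv2, numpy as np
def quat(yaw):  # tool z down, tool x along the unit's -y
    x=np.array([np.sin(yaw),-np.cos(yaw),0]); phi=np.arctan2(x[1],x[0])/2
    return [0,np.cos(phi),np.sin(phi),0]
def marks(cams,names):
    for c in cams:
        im=vision.snapshot(c)
        for n in names:
            for d in models.mark_of(n,c)[:1]: print(c,n,np.round(d["at"],4),round(d["score"],2))
    return im
class U:
    def __init__(s,o,yaw): s.o=np.array(o);s.yaw=yaw;s.ax=np.array([np.cos(yaw),np.sin(yaw)]);s.q=quat(yaw)
    def at(s,x,z): return [*(s.o+x*s.ax),z]   # point on unit's axis
    def local(s,p):
        d=np.array(p[:2])-s.o; return d@s.ax, d@np.array([-s.ax[1],s.ax[0]])
spool=U([.706,-.2045],-.139); cast=U([.711,.202],-.080)
E
python3 - <<'E'
from h import *
gripper_to(0.0,5)
p=spool.at(-.275,.20); print(p,spool.q)
r.move_to(p,spool.q)
im=marks(["wrist"],["spool_lip","spool_unit","spool","jar"]); cv2.imwrite("pics/w1.png",im[:,:,::-1])
marks(["top"],["spool_lip","spool_unit","cast_lip","cast_unit"])
print(telemetry.current_t(),telemetry.current_opening(),telemetry.current_wrist_force())
E
```

```text
[np.float64(0.43365236284608144), np.float64(-0.1663979720135852), 0.2] [0, np.float64(0.6562953492744299), np.float64(-0.7545040851584265), 0]
wrist spool_lip [ 0.49   -0.173   0.0455] 0.6
wrist spool_unit [ 0.4914 -0.1721  0.0457] 0.17
wrist jar [ 5.645e-01  2.700e-03 -2.000e-04] 0.56
top spool_lip [ 0.4891 -0.1725  0.0444] 0.72
top spool_unit [ 7.048e-01 -2.064e-01 -4.000e-04] 0.81
top cast_lip [0.5584 0.2171 0.046 ] 0.63
top cast_unit [ 0.7113  0.2008 -0.0051] 0.97
6.025 0.0005616152193168181 [-0.91709829  0.25759804  0.31564567]
```

View pics/w1.png

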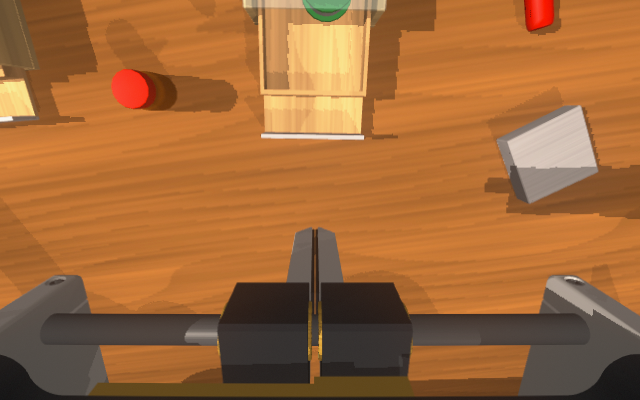

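The wrist view shows the lip straight across at row 135, columns 262–363, with the fingers centred on it, so the yaw is right. Pushing now.

Run:
```python
from h import *
s=spool; F=telemetry.current_wrist_force
def st(m,g=None): print(m,g,np.round(s.local(telemetry.current_ee_pos()),4),np.round(F(),1),telemetry.current_t())
r.move_l(s.at(-.268,.10),vel=.15)
g=r.move_l(s.at(-.268,.050),vel=.08,guard=6); st("down",g)
if not g:
    g=r.move_l(s.at(-.236,.050),vel=.04,guard=6); st("near",g)
    g=r.move_l(s.at(-.165,.050),vel=.025,guard=8); st("push",g)
    marks(["top"],["spool_lip"])
    if not g:
        g=r.move_l(s.at(-.142,.050),vel=.015,guard=8); st("home",g)
im=vision.snapshot("top"); cv2.imwrite("pics/t2.png",cv2.resize(im[100:280,180:460,::-1],None,fx=2.5,fy=2.5))
```

```text
down False [-2.676e-01 -2.000e-04] [ 0.1  0.7 -0.5] 7.6167
near False [-2.363e-01  1.000e-04] [ 0.2 -0.3 -0.2] 8.5667
push False [-0.1651  0.    ] [ 0.3  0.8 -0.2] 11.5583
top spool_lip [ 0.4863 -0.1723  0.0442] 0.74
home False [-0.1421  0.    ] [-0.2  0.9  0.1] 13.3417
```

View pics/t2.png

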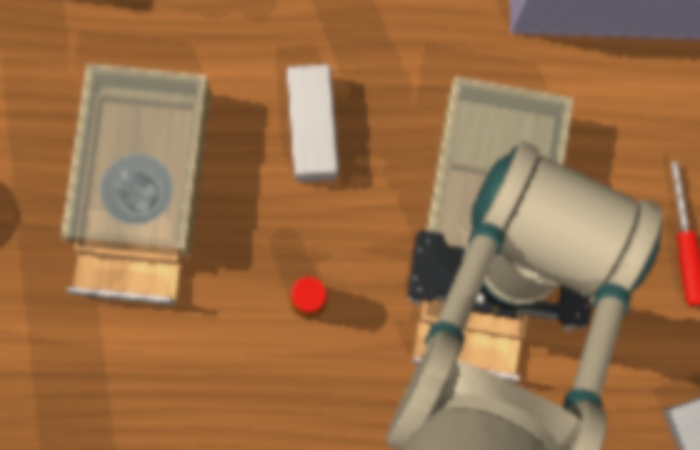

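The lip has not moved: it's still at about (468,365) in the crop. The tips must have passed over it, so I'm checking the actual height before moving anything.

Run:
```python
from h import *
p=telemetry.current_ee_pos(); print(p,telemetry.current_tool_rot(),r.nose_length,telemetry.current_opening(),spool.at(-.142,.05))
im=vision.snapshot("side"); cv2.imwrite("pics/s3.png",cv2.resize(im[110:260,230:460,::-1],None,fx=3,fy=3))
im=vision.snapshot("wrist"); cv2.imwrite("pics/w3.png",im[:,:,::-1])
```

```text
[ 0.56529216 -0.1847975   0.05002101] [-8.61605195e-06 -6.56304656e-01  7.54495989e-01  1.38815229e-05] 0.025 0.0009158229659878427 [np.float64(0.5653695837241584), np.float64(-0.1848254982761058), 0.05]
```

View pics/s3.png

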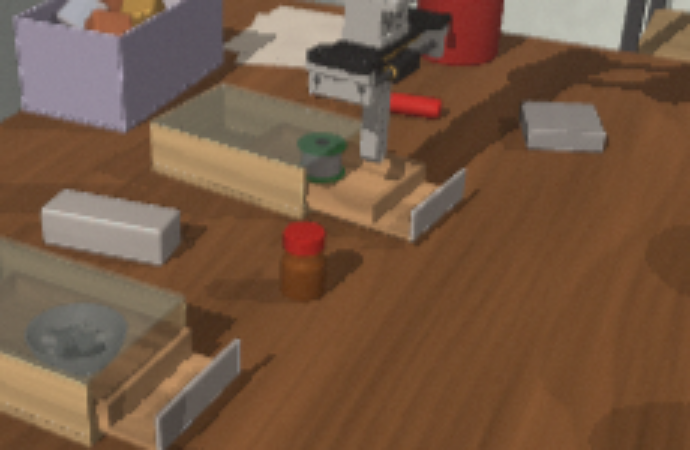

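View pics/w3.png

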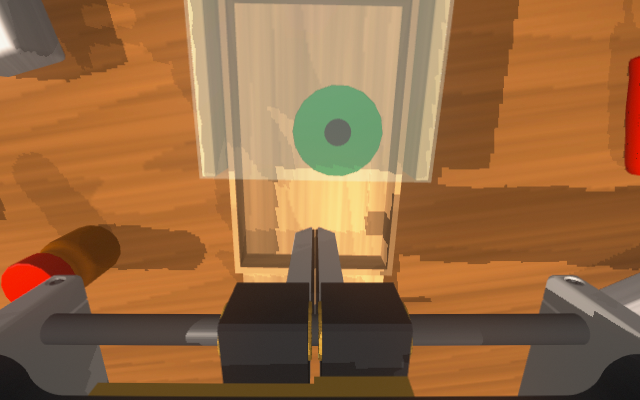

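The fingertip stands visibly higher than the reported pose implies; in the side crop it ends at about (372,158), above the cross wall. I'll measure its real height by projecting the tool axis into both cameras.

Run:
```python
from h import *
from scipy.spatial.transform import Rotation as R
p=np.array(telemetry.current_ee_pos())
for c in ["side","wrist","top"]:
    k=vision.get_calibration(c); q=k["orientation"]
    M=R.from_quat([q[1],q[2],q[3],q[0]]).as_matrix(); K=np.array([[k["fx"],0,k["cx"]],[0,k["fy"],k["cy"]],[0,0,1]])
    Z=np.arange(0,.12,.01); P=np.array([[p[0],p[1],z] for z in Z])
    uv=cv2.projectPoints(P,cv2.Rodrigues(M.T)[0],-M.T@np.array(k["position"]),K,np.array(k["D"]))[0][:,0]
    print(c,np.round(k["position"],3)); print([(round(z,2),*np.round(u).astype(int).tolist()) for z,u in zip(Z,uv)])
```

```text
side [0.222 0.827 0.565]
[(np.float64(0.0), 354, 178), (np.float64(0.01), 354, 175), (np.float64(0.02), 354, 172), (np.float64(0.03), 354, 170), (np.float64(0.04), 354, 167), (np.float64(0.05), 354, 164), (np.float64(0.06), 355, 161), (np.float64(0.07), 355, 158), (np.float64(0.08), 355, 155), (np.float64(0.09), 355, 152), (np.float64(0.1), 355, 149), (np.float64(0.11), 356, 146)]
wrist [ 0.646 -0.195  0.232]
[(np.float64(0.0), 315, 213), (np.float64(0.01), 315, 217), (np.float64(0.02), 315, 222), (np.float64(0.03), 315, 227), (np.float64(0.04), 315, 232), (np.float64(0.05), 315, 238), (np.float64(0.06), 316, 244), (np.float64(0.07), 316, 252), (np.float64(0.08), 316, 260), (np.float64(0.09), 316, 269), (np.float64(0.1), 316, 279), (np.float64(0.11), 316, 291)]
top [ 0.412 -0.008  1.175]
[(np.float64(0.0), 369, 221), (np.float64(0.01), 369, 221), (np.float64(0.02), 370, 220), (np.float64(0.03), 370, 220), (np.float64(0.04), 371, 219), (np.float64(0.05), 372, 219), (np.float64(0.06), 372, 219), (np.float64(0.07), 373, 218), (np.float64(0.08), 373, 218), (np.float64(0.09), 374, 217), (np.float64(0.1), 375, 217), (np.float64(0.11), 375, 216)]
```

Side view puts the tip at z ≈ 0.05, about 25 mm higher than `nose_length` predicts. I'll back off upwards, then descend in front of the lip under a light guard to get the true tip offset.

Run:
```python
from h import *
s=spool; F=telemetry.current_wrist_force
def st(m,g=None): print(m,g,np.round(s.local(telemetry.current_ee_pos()),4),round(telemetry.current_ee_pos()[2],4),np.round(F(),1),telemetry.current_t())
r.move_l(s.at(-.142,.11),vel=.15)
r.move_l(s.at(-.268,.11),vel=.2)
r.move_l(s.at(-.268,.045),vel=.12)
g=r.move_l(s.at(-.268,.012),vel=.025,guard=4); st("down",g)
im=vision.snapshot("side"); cv2.imwrite("pics/s4.png",cv2.resize(im[110:260,230:460,::-1],None,fx=3,fy=3))
```

```text
down False [-2.678e-01 -1.000e-04] 0.0122 [ 0.6  0.8 -0.5] 16.9833
```

View pics/s4.png

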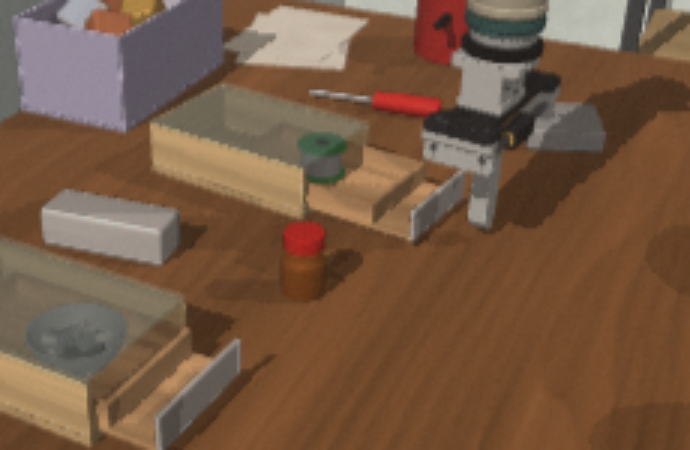

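There was no bench contact at TCP z = 0.012, so the tips sit roughly at the TCP. I'll push with TCP z = 0.020, inside the lip's 10–44 mm band, and confirm contact along the way.

Run:
```python
from h import *
s=spool; F=telemetry.current_wrist_force
def st(m,g=None): print(m,g,np.round(s.local(telemetry.current_ee_pos()),4),round(telemetry.current_ee_pos()[2],4),np.round(F(),1),round(telemetry.current_t(),2))
r.move_l(s.at(-.268,.020),vel=.05)
g=r.move_l(s.at(-.240,.020),vel=.05,guard=6); st("near",g)
g=r.move_l(s.at(-.215,.020),vel=.025,guard=8); st("start",g)
if not g:
    marks(["top"],["spool_lip"])
    g=r.move_l(s.at(-.165,.020),vel=.03,guard=8); st("push",g)
    if not g:
        g=r.move_l(s.at(-.142,.020),vel=.015,guard=8); st("home",g)
marks(["side"],["spool_lip"])
im=vision.snapshot("top"); cv2.imwrite("pics/t5.png",cv2.resize(im[100:280,180:460,::-1],None,fx=2.5,fy=2.5))
```

```text
near False [-2.403e-01  2.000e-04] 0.0198 [-0.1  0.2 -0. ] 18.05
start False [-2.147e-01  2.000e-04] 0.02 [-0.1  0.5  0.1] 19.2
top spool_lip [ 0.5069 -0.1739  0.0461] 0.57
push False [-0.165   0.0002] 0.02 [-1.6 -0.6 -1. ] 21.12
home True [-0.1568  0.0002] 0.0194 [-1.   0.9  0.1] 21.95
side spool_lip [ 0.5682 -0.1871  0.0448] 0.82
```

View pics/t5.png

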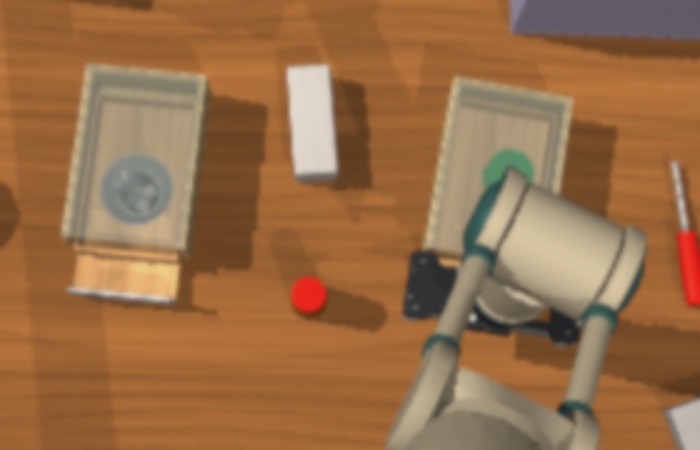

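Contact and home stop were both felt: the stop came at −0.1568 against −0.155 expected, and the lip is at (0.568, −0.187). I'll press once more to confirm, back off, and go above the cast well for a close look.

```bash
sed -i 's/cast=U.*/cast=U([.711,.2015],-.086)/' h.py
python3 - <<'E'
from h import *
s=spool; F=telemetry.current_wrist_force
def st(m,g=None): print(m,g,np.round(s.local(telemetry.current_ee_pos()),4),round(telemetry.current_ee_pos()[2],4),np.round(F(),1),round(telemetry.current_t(),2))
g=r.move_l(s.at(-.140,.020),vel=.02,guard=14); st("confirm",g)
r.move_l(s.at(-.185,.020),vel=.1); r.move_l(s.at(-.185,.16),vel=.25)
s=cast; r.move_to(s.at(-.18,.16),s.q); st("above")
im=marks(["wrist"],["cast_lip","cast_unit","bowl"]); cv2.imwrite("pics/w6.png",im[:,:,::-1])
marks(["top","side"],["spool_lip","spool_unit","cast_lip"])
print(telemetry.current_t())
E
```

```text
confirm True [-0.1569  0.0007] 0.0184 [-0.4 -0.  -0.9] 22.62
above None [-0.1796 -0.001 ] 0.1597 [-0.1 -0.7 -0.5] 25.22
wrist cast_lip [0.5628 0.2152 0.0447] 0.85
wrist cast_unit [0.7196 0.1992 0.0018] 0.94
top spool_lip [ 0.565  -0.1846  0.0471] 0.84
top spool_unit [ 0.7076 -0.2077  0.0008] 0.62
top cast_lip [0.5611 0.2175 0.0465] 0.68
side spool_lip [ 0.5696 -0.1879  0.042 ] 0.91
side spool_unit [ 0.7024 -0.2041 -0.0016] 0.58
side cast_lip [0.5604 0.2155 0.0481] 0.62
25.8167
```

View pics/w6.png

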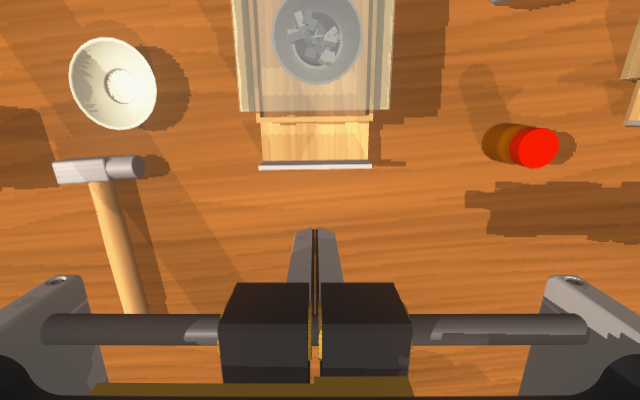

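The lip is square to the jaws (row 167, columns 259–372) and the well behind it (rows 120–162) is empty. I'll descend mid-well, draw the tray out slowly to the stop, release and lift.

Run:
```python
from h import *
s=cast; F=telemetry.current_wrist_force
def st(m,g=None): print(m,g,np.round(s.local(telemetry.current_ee_pos()),4),round(telemetry.current_ee_pos()[2],4),np.round(F(),1),round(telemetry.current_t(),2))
r.move_l(s.at(-.130,.10),vel=.15)
r.move_l(s.at(-.130,.058),vel=.1)
g=r.move_l(s.at(-.130,.026),vel=.03,guard=4); st("down",g)
if not g:
    g=r.move_l(s.at(-.165,.026),vel=.025,guard=8); st("start",g)
    marks(["side"],["cast_lip"])
    if not g:
        g=r.move_l(s.at(-.232,.026),vel=.03,guard=8); st("pull",g)
        if not g: g=r.move_l(s.at(-.262,.026),vel=.015,guard=8); st("stop",g)
        marks(["side"],["cast_lip"])
im=vision.snapshot("side"); cv2.imwrite("pics/s7.png",cv2.resize(im[110:270,180:460,::-1],None,fx=2.5,fy=2.5))
```

```text
down False [-1.298e-01  1.000e-04] 0.0262 [-0.2 -0.5 -0.7] 28.27
start False [-1.651e-01  1.000e-04] 0.026 [ 0.5 -1.   0.3] 29.82
side cast_lip [0.5332 0.2147 0.0485] 0.76
pull False [-2.32e-01  1.00e-04] 0.026 [ 1.4 -0.4 -0.2] 32.3
stop True [-2.4e-01  1.0e-04] 0.0261 [ 0.9 -0.   0.5] 33.24
side cast_lip [0.4607 0.2188 0.0459] 0.69
```

View pics/s7.png

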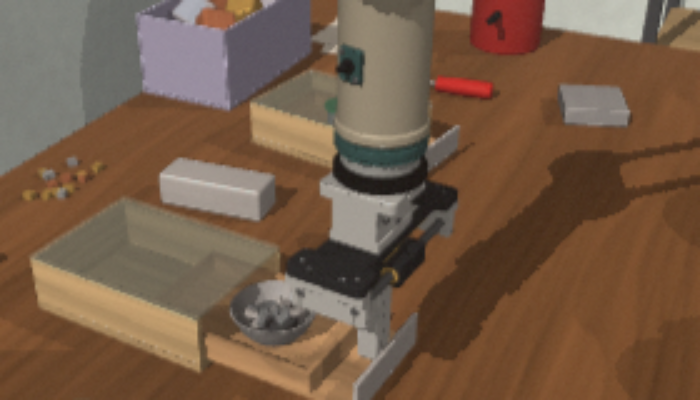

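The bowl tray is out (bowl in the crop at about 270,310), and the stop was felt at −0.240. I'll pull once more to confirm, then release, lift and check.

Run:
```python
from h import *
s=cast; F=telemetry.current_wrist_force
def st(m,g=None): print(m,g,np.round(s.local(telemetry.current_ee_pos()),4),round(telemetry.current_ee_pos()[2],4),np.round(F(),1),round(telemetry.current_t(),2))
g=r.move_l(s.at(-.262,.026),vel=.02,guard=14); st("confirm",g)
x=s.local(telemetry.current_ee_pos())[0]
r.move_l(s.at(x+.010,.026),vel=.05); r.move_l(s.at(x+.010,.14),vel=.1)
r.move_to([.30,.02,.25],s.q); st("clear")
marks(["top","side"],["cast_lip","spool_lip","bowl","spool","jar","dish","block","ingot"])
im=vision.snapshot("top"); cv2.imwrite("pics/t8.png",cv2.resize(im[100:310,100:500,::-1],None,fx=2,fy=2))
print(telemetry.current_t())
```

```text
confirm True [-2.398e-01  2.000e-04] 0.0263 [ 1.2 -0.7  1.5] 33.92
clear None [-0.3932 -0.2159] 0.2498 [-1.   0.5  0.6] 36.68
top cast_lip [0.4645 0.2236 0.0465] 0.7
top spool_lip [ 0.5611 -0.1845  0.0449] 0.91
top bowl [0.5781 0.2058 0.0151] 0.81
top jar [ 0.563   0.0049 -0.0007] 0.58
top dish [0.6569 0.4135 0.0012] 0.9
top block [ 0.4223 -0.4565  0.0037] 0.8
top ingot [ 7.683e-01  6.200e-03 -5.000e-04] 0.71
side cast_lip [0.4625 0.221  0.0447] 0.57
side spool_lip [ 0.5673 -0.1865  0.0438] 0.93
side bowl [0.5786 0.2095 0.0165] 0.82
side jar [0.561  0.0078 0.0025] 0.86
side dish [0.6491 0.4106 0.0021] 0.94
side block [ 0.4222 -0.4618  0.0011] 0.75
side ingot [7.675e-01 5.700e-03 2.000e-04] 0.97
37.6333
```

View pics/t8.png

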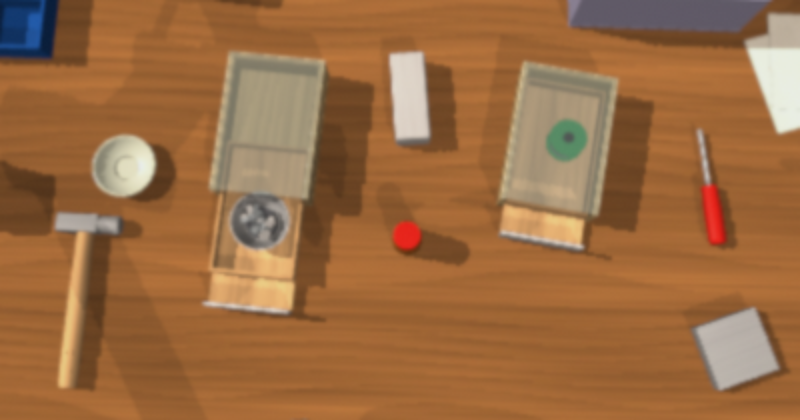

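The spool tray is home (lip at about 540,242), the bowl tray is out (lip at about 248,308), both loads are upright and the bystanders haven't moved. Handing in.

```bash
python3 -c "
from plant import r,telemetry
print(r.sign_off(),telemetry.current_t())"
```

```text
the job is handed in; nothing more can be done
the job is handed in; nothing more can be done
```

The spool tray is home and the bowl tray is out at its stop, done in that order with closed fingers on the lips. I handed the job in at about 38 s on the robot's clock.

**Failed first push:** My first pass at the spool tray missed. The fingertips are nearly level with the TCP, not 25 mm ahead of it as `r.nose_length` says. The fingers passed over the lip and cross wall without any force reading, and stopped over the front of the spool's compartment. The tray did not move and the spool was not reached. I confirmed the offset from the camera views and from not touching the bench at TCP z = 0.012, then pushed about 30 mm lower.

**Last checks:**
- **Spool tray:** Its end stop was felt twice at the same place, within 2 mm of where home should be. The lip measures about 143 mm in front of the unit's origin, against 142 mm expected.
- **Bowl tray:** Its end stop was also felt twice, 4 mm short of the nominal finger position. Lip readings give a travel of about 108–110 mm against 110 mm, so I put the 4 mm down to error in the unit's measured position.
- **Loads and bystanders:** The bowl and the spool stand upright in the final picture. The jar, dish, block and ingot are where they were within measurement error; the hammer and screwdriver I checked only by eye. In the final views the networks did not report the spool, so I judged it from the picture alone.

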